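# Set the route and hold the uncoupler button at a model railway

### The job

Uncouple the goods wagon from the control desk: switch the black power unit on by pressing down the white-dotted end of its red rocker, then push the blue key on the route panel fully down so that it stays down, and last press the green button on the grey hand box fully down and finish while still holding it down. Work in this order, leave the yellow and white keys up, and only press: do not lift or shift the hand box, and leave everything else lying where it is.

Things in the scene. Friction and masses are not known exactly. Their poses are not given: they have to be found in the camera images.
- power_unit: fixed black power unit, a box 180 (x) x 140 (y) x 85 mm high; origin at the centre of its underside, z up. A red rocker, 60 long (along the unit's x) x 26 mm wide, sits on the middle of its top, its two halves meeting in a shallow V over the pivot (along the unit's y), 92 mm above the table, between two 8 mm cheeks. The unit may stand on either side of the route panel
- power_rocker (a joint): angle of the rocker: about 0 when off (the end with the white dot, at the unit's +x side, is raised), 0.35 rad when fully on (dotted half pressed down to the stop, its face then level). No spring: it stays where it is left, and about 3 N straight down on the dot turns it
- rocker_on_end (a point): the white dot on the rocker's upper face, 20 mm from the pivot; moves with the rocker, about 102 mm above the table when off and 96 mm when on
- route_panel: fixed route panel, a low grey and green desk 110 (x) x 210 (y) x 45 mm high; origin at the centre of its underside. Three square keys in a row along its y, 65 mm apart, in an order that changes
- blue_key (a joint): how far the blue key is pushed down: 0 up, 0.007 m fully down. No spring: it takes about 3 N and stays where it is left
- blue_key_top (a point): centre of the top face of the blue key (26 x 26 mm, in a black 42 x 42 mm housing); 66 mm above the table when up, 59 mm when fully down, then still 2 mm proud of its housing
- yellow_key (a joint): the same for the yellow key, to be left up
- yellow_key_top (a point): centre of the top of the yellow key
- white_key (a joint): the same for the white key, to be left up
- white_key_top (a point): centre of the top of the white key
- push_box: loose grey hand box, 100 (x) x 80 (y) x 40 mm high on rubber feet, about 0.7 kg; origin at the centre of its underside. It carries the green button in the middle of its top. It may stand on either side of the route panel
- green_button (a joint): how far the green button is pressed: 0 up, 0.007 m fully down. Spring return: starts to move at about 1.5 N, fully down at 5 N
- green_button_top (a point): centre of the top of the round green button (30 mm across, in a black collar 46 mm across and 12 mm high); moves with the button, 63 mm above the table when up, 56 mm when fully down, then still 4 mm proud of the collar
- wagon: loose red goods wagon with a grey roof, 66 x 172 x 73 mm high, on the long track at the far side; origin under its middle. Leave alone
- glue_bottle: loose yellow glue bottle with blue cap, 52 mm across, 130 mm tall; origin under its middle. Leave alone
- pin_jar: loose small amber glass jar with steel lid, 48 mm across, 55 mm tall; origin under its middle. Leave alone
- nail_box: loose blue nail carton, 50 x 75 x 65 mm high; origin under its middle. Leave alone
- pliers: loose pliers with red grips, 145 mm long, 14 mm high, lying along their x; origin near the joint. Leave alone
- chisel: loose chisel with a wooden handle, 215 mm long, 22 mm high, lying along its x; origin at the ferrule. Leave alone
- sleeper_stack: loose bundle of dark wooden sleepers, 65 x 37 x 28 mm high; origin under its middle. Leave alone

How it is judged:
By the outcome, as a careful person would: the job done as asked, in the order asked, and still so for the second after the job is handed in, while the arm keeps its last pose, push and grip.
It also fails if it takes over 42 s, if anything falls off the work surface, if the arm or the gripper's body presses on something with over 40 N, if the wrist force passes 120 N, or if a joint passes its speed limit or range.

### The arm

A 6-joint arm with a two-finger parallel gripper is mounted at the origin on the work surface. World frame = base frame: x ahead of the robot, y to its left, z up, the work surface at z = 0. Lengths are in m, angles in degrees, forces in N, time in s.
With the tool pointing down it reaches from about 0.325 to 0.925 m from the base axis. Payload 3.1 kg.
Tool frame: the origin (TCP) lies at the very end of the fingers, on their centre line; the grasp point (between the pads) lies 19 mm behind it; z points along the fingers, y is the line along which they close (so a half turn about z gives the same grasp; the last joint's range is limited). The gripper opens to 85 mm and grips with 20 to 120 N. Pads are 22 mm wide; open, the fingers measure 114 mm over their backs; the gripper's body (76 mm by 85 mm) begins 54 mm behind the grasp point. The pads swing forward as they close: fully open they stand 13 mm farther back than shut.
Start: joints at [63.358, 12.427, 92.441, -0, 75.132, -6.429], TCP at [0.216, 0.587, 0.2] pointing down, gripper open.
Joint ranges: [-157.48, 157.48], [-44.54, 120.13], [17.64, 146.25], [-64.5, 244.5], [7.68, 150.69], [-147.95, 147.95]. Speed limits (degrees/s): [159.86, 159.86, 180, 180, 180, 180].

### API

Orientations are given as [roll, pitch, yaw] about the fixed x, y, z axes, in that order (R = Rz(yaw) Ry(pitch) Rx(roll)).
In Python, from workcell import bot gives the robot as it stands.
- The arm moves only by the tool carry_out, never from a script. Its argument "steps" is one flat list of numbers, 5 for each row, row after row: the shift along the tool's x, y, z in m, then the turn about the tool's z in rad, then the opening, from 0 (shut) to 1 (fully open). A call has exactly 5 rows; each row shifts and turns the commanded pose from where the row before left it, along the tool's axes as they then stand; what a row does not reach is not made up. A row lasts 1/12 s, in which the tool goes at most 41.7 mm and 7.16 degrees, less where a joint would pass 70% of its speed; a pose out of reach is approached as far as the arm can. A call with a gripper value outside its range is refused whole. The fingers move at their own pace and stop on an object; "squeeze" is the grip in N (left out, the last holds). Time passes only in rows, so rows that do not move let the fingers close, or fill a call up. It gives the time, the measured TCP pose, the force, the opening and the grip force at its end, in the units of the state.
- bot.read_state(): the state, without advancing time (a new reading comes with each control period).
- bot.capture(name): name is "scene" or "top" or "wrist"; returns a dict with "color" (384x512x3 uint8, red, green, blue), "vertical_fov" (degrees; the focal length in pixels is half the picture's height over the tangent of half this angle, whatever the lens; pixels are square), "cx", "cy" (the principal point, pixels), "pose" (4x4, takes a point from camera to world coordinates). Camera axes: x right, y up, looking along -z (the intrinsics and any distortion apply to the point x, -y, -z); pixel columns grow to the right and rows downward; lengths in m; the calibration is good to about 2 mm. A picture is of the moment at which its call begins. There is no depth.
- bot.finish_job(): hands the job in; it is judged then, once.
Trained networks look in the newest picture that a camera, given by its name, has taken for a name from the list of things; names that differ only in an ending like _2 or _b are one class to them, and where a whole thing is asked for, a point or a joint stands for the part that bears it (a point fixed in the world has none). Each returns a list of dicts, best first, with "conf" (0 to 1); they miss things now and then, are a little off and sometimes report something else, mostly with a low value. They report only what shows in the picture. A call takes as long as a camera call.
- bot.trace(camera, target): "mask" (384x512 bool, what is visible of it) and "extent" ([centre column, centre row, width, height] in pixels, round what is visible of it).
The state is a dict: "time": time; "joints": joint angles; "dq": joint speeds; "tau": joint torques, N m; "position": TCP position; "ee_rot": TCP orientation; "ft_force": force on the tool from outside, world axes, zero at the start; "ft_torque": the same for the moment, N m; "opening": finger opening in m; "gripper_force": force on a finger pad.
Only numpy, scipy, OpenCV 4.12 (cv2) and the standard library are available. Lean on these libraries where they do the work, as an engineer would, in place of code of your own. Each camera call takes 0.05 s, during which the arm holds its last target. There are 200 camera calls.

## Working session

There is one attempt and no reset: what is moved stays moved. The work goes in short steps, Python scripts to look and compute and a tool call to move; the robot and the scene stay as the last step left them, time stands still between calls to the robot, and variables do not carry over. Pictures are saved under pics/ and viewed, at most 10 in all, crops included, and the job is handed in when it is done.

Besides the shell and the picture viewer there is one more tool, called as name(argument=value, ...) on one line, values as JSON. carry_out: Moves the arm, as the interface text tells. Its arguments: {"type":"object","properties":{"steps":{"type":"array"},"squeeze":{"type":"number"}},"required":["steps"]}

```bash
mkdir -p pics; cat > h.py <<'E'
import numpy as np, cv2
from workcell import bot
def cap(n,save=None):
    c=bot.capture(n)
    if save: cv2.imwrite('pics/'+save,c['color'][:,:,::-1])
    return c
def ray(c,u,v):
    f=c['color'].shape[0]/2/np.tan(np.radians(c['vertical_fov'])/2)
    d=np.array([(u-c['cx'])/f,-(v-c['cy'])/f,-1.]); P=np.array(c['pose'])
    return P[:3,3],P[:3,:3]@d
def atz(c,u,v,z):
    o,d=ray(c,u,v); return o+d*(z-o[2])/d[2]
def tri(rs):
    A=np.zeros((3,3));b=np.zeros(3)
    for o,d in rs:
        d=d/np.linalg.norm(d);M=np.eye(3)-np.outer(d,d);A+=M;b+=M@o
    p=np.linalg.solve(A,b)
    return p,[np.linalg.norm(np.cross(p-o,d/np.linalg.norm(d))) for o,d in rs]
E
python3 - <<'E'
from h import *
np.set_printoptions(precision=4,suppress=True)
for n in('scene','top'):
    c=cap(n,n+'0.png'); print(n,{k:v for k,v in c.items() if k not in('color',)})
    for t in('rocker_on_end','blue_key_top','green_button_top','yellow_key_top','white_key_top','power_unit','push_box','route_panel'):
        print(t,[(round(r['conf'],2),np.round(r['extent'],1)) for r in bot.trace(n,t)[:2]])
print(bot.read_state())
a=cv2.imread('pics/scene0.png');b=cv2.imread('pics/top0.png')
cv2.imwrite('pics/both.png',cv2.resize(np.vstack([a,b]),None,fx=.78,fy=.78))
E
```

```text
scene {'vertical_fov': 52.42160355162842, 'cx': 256.54712239048365, 'cy': 190.3538470580524, 'pose': array([[-0.8891, -0.2563,  0.3791,  0.9049],
       [ 0.4576, -0.5057,  0.7313,  0.6037],
       [ 0.0043,  0.8238,  0.5669,  0.575 ],
       [ 0.    ,  0.    ,  0.    ,  1.    ]])}
rocker_on_end [(0.46, array([223.6, 135.2,  23.8,   5.5]))]
blue_key_top [(0.33, array([337.2, 203.7,  37.3,  39.8]))]
green_button_top []
yellow_key_top [(0.42, array([278.2, 184.2,  12.5,  12.3]))]
white_key_top [(0.47, array([291.6, 199.9,  14.5,   8.9]))]
power_unit [(0.78, array([226.5, 152.2,  76.4,  58.1])), (0.21, array([287. , 221.6,  85.3,  67. ]))]
push_box [(0.88, array([371.7, 290.9,  67. ,  50.1]))]
route_panel [(0.97, array([287.6, 219.6,  82.5,  71.4]))]
top {'vertical_fov': 57.6322974678154, 'cx': 258.7983718580334, 'cy': 192.81387142803067, 'pose': array([[-0.0095,  0.9752, -0.2212,  0.416 ],
       [-0.9999, -0.0083,  0.0062,  0.0045],
       [ 0.0042,  0.2212,  0.9752,  0.8119],
       [ 0.    ,  0.    ,  0.    ,  1.    ]])}
rocker_on_end [(0.7, array([406.4, 208.4,  16.4,  26.2]))]
blu
[... 275 characters left out ...]
 14.8]))]
power_unit [(0.71, array([398.9, 211.8,  82.9,  89.7]))]
push_box [(0.67, array([141.1, 237.9,  55.1,  55.4])), (0.58, array([190.7, 140.4,  31.4,  35.1]))]
route_panel [(0.62, array([255.8, 226.7,  96.9,  49.6]))]
{'time': 0.9, 'joints': array([63.3578, 12.4288, 92.4396,  0.0001, 75.133 , -6.4276]), 'dq': array([-0.0828, -0.0202,  0.0544,  0.0011,  0.0165,  0.0402]), 'tau': array([ -0.0002, -39.6882, -30.4261,  -0.0001,   0.0005,  -0.    ]), 'position': array([0.2159, 0.5865, 0.2001]), 'ee_rot': array([-179.9986,   -0.0002,  159.7855]), 'ft_force': array([ 0.1478,  1.1574, -0.2186]), 'ft_torque': array([0.001 , 0.012 , 0.0239]), 'gripper_force': 0.0, 'opening': 0.0854040574477465}
```

View pics/both.png

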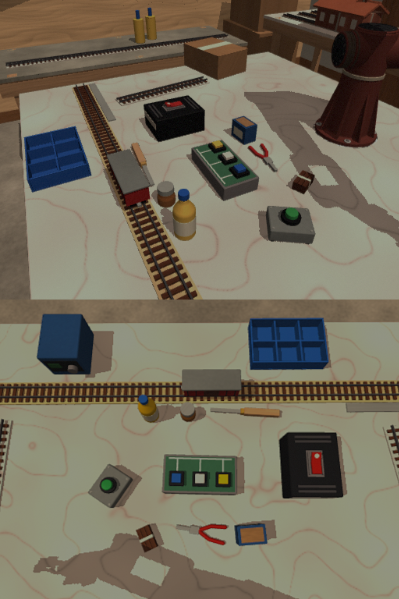

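The scene view (upper) and top view (lower) show the power unit on the right (rocker near top px 405,208), the panel in the middle with blue key at the left (226,230), and the hand box at the left (137,238). I'll enlarge these for exact points.

```bash
python3 - <<'E'
from h import *
a=cv2.imread('pics/scene0.png');b=cv2.imread('pics/top0.png')
R=lambda im,x,y,w,h:cv2.resize(im[y:y+h,x:x+w],(w*5,h*5),interpolation=cv2.INTER_CUBIC)
t=np.hstack([R(b,375,180,60,60),R(b,210,200,60,60)][:2]+[R(b,110,210,40,60)])
s=np.hstack([R(a,195,115,60,50),R(a,260,170,60,50),R(a,350,260,40,50)])
cv2.imwrite('pics/z.png',np.vstack([t,s]))
E
```

```text
(no output)
```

View pics/z.png

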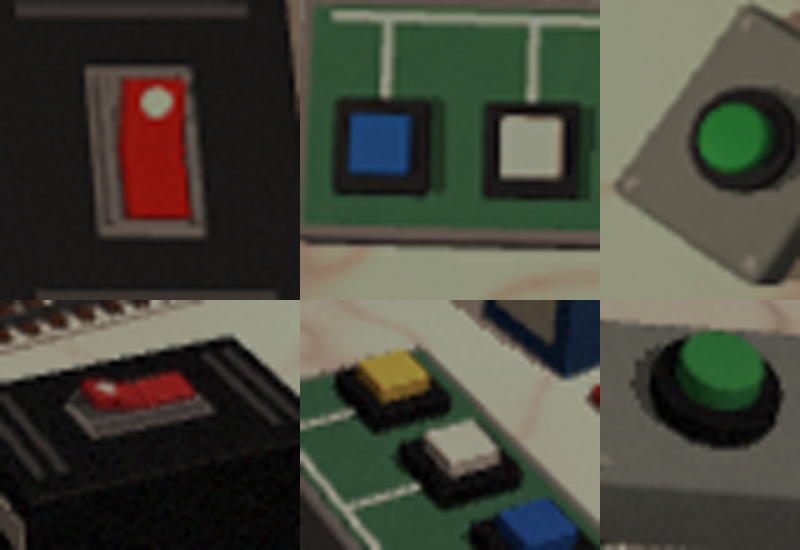

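Zoomed view: the dot is at top (406,200) / scene (216.5,132), the blue key at top (226,228.5) / scene (307.5,214.3), and the green button at top (136.5,237) / scene (374,271).

```bash
python3 - <<'E'
from h import *
np.set_printoptions(precision=4,suppress=True)
t=cap('top');s=cap('scene')
for n,z,p,q in(('dot',.102,(406,200),(216.2,132)),('blue',.066,(225.6,228.2),(307.2,214)),('green',.063,(136.4,237),(373.8,271))):
    print(n,tri([ray(t,*p),ray(s,*q)]),atz(t,*p,z),atz(s,*q,z))
# rocker low end & white & yellow, for axes
print('rocker far end',atz(t,407,223,.1),'white',atz(t,316.2-0.4-60.3+60-60,0,0.066) if 0 else atz(t,255.6,229,.066))
st=bot.read_state();print(st['position'],st['ee_rot'])
E
```

```text
dot (array([ 0.5587, -0.3055,  0.1026]), [np.float64(0.00031185801334042824), np.float64(0.0003118580133403679)]) [ 0.5591 -0.306   0.102 ] [ 0.5581 -0.3063  0.102 ]
blue (array([0.508 , 0.072 , 0.0642]), [np.float64(0.00036684406419928967), np.float64(0.0003668440641993406)]) [0.5081 0.0716 0.066 ] [0.5092 0.0741 0.066 ]
green (array([0.4913, 0.2626, 0.0619]), [np.float64(0.0001993759342085915), np.float64(0.0001993759342086208)]) [0.4913 0.2621 0.063 ] [0.492  0.2634 0.063 ]
rocker far end [ 0.5113 -0.304   0.1   ] white [0.5058 0.0074 0.066 ]
[0.2159 0.5865 0.2001] [-179.9977   -0.0018  159.7845]
```

carry_out(steps=[0,0,0,0.12,0,0,0,0,0.12,0,0,0,0,0.12,0,0,0,0,0.12,0,0,0,0,0.12,0], squeeze=40)

```text
time: 1.42
position: [0.2159, 0.5865, 0.2001]
ee_rot: [-180.0, 0.0, 125.1]
ft_force: [0.2, 0.0, 0.0]
opening: 0.0256
gripper_force: 0.0
```

carry_out(steps=[0,0,0,0.12,0,0,0,0,0.12,0,0,0,0,0.12,0,0,0,0,0.12,0,0,0,0,0.12,0])

```text
time: 1.83
position: [0.2159, 0.5865, 0.2001]
ee_rot: [-180.0, -0.0, 90.7]
ft_force: [0.8, 1.0, -0.7]
opening: 0.0004
gripper_force: 0.0
```

carry_out(steps=[0,0,0,0.07,0,0,0,0,0,0,0,0,0,0,0,0,0,0,0,0,0,0,0,0,0])

```text
time: 2.25
position: [0.216, 0.5865, 0.2001]
ee_rot: [180.0, 0.0, 87.1]
ft_force: [1.1, 0.1, -0.5]
opening: 0.0
gripper_force: 0.0
```

carry_out(steps=[-0.029,0.013,0,0,0,-0.029,0.013,0,0,0,-0.029,0.013,0,0,0,-0.029,0.013,0,0,0,-0.029,0.013,0,0,0])

```text
time: 2.67
position: [0.2736, 0.4371, 0.2001]
ee_rot: [180.0, -0.0, 87.1]
ft_force: [0.3, 0.5, 0.5]
opening: 0.0002
gripper_force: 0.0
```

carry_out(steps=[-0.029,0.013,0,0,0,-0.029,0.013,0,0,0,-0.029,0.013,0,0,0,-0.029,0.013,0,0,0,-0.029,0.013,0,0,0])

```text
time: 3.08
position: [0.331, 0.2888, 0.2003]
ee_rot: [180.0, -0.0, 87.1]
ft_force: [-0.1, 0.2, -0.2]
opening: -0.0003
gripper_force: 0.0
```

carry_out(steps=[-0.029,0.013,0,0,0,-0.029,0.013,0,0,0,-0.029,0.013,0,0,0,-0.029,0.013,0,0,0,-0.029,0.013,0,0,0])

```text
time: 3.5
position: [0.3884, 0.1405, 0.2005]
ee_rot: [179.9, -0.0, 87.1]
ft_force: [0.5, 1.0, -0.3]
opening: 0.0
gripper_force: 0.0
```

carry_out(steps=[-0.029,0.013,0,0,0,-0.029,0.013,0,0,0,-0.029,0.013,0,0,0,-0.029,0.013,0,0,0,-0.029,0.013,0,0,0])

```text
time: 3.92
position: [0.4458, -0.0078, 0.2004]
ee_rot: [179.9, -0.0, 87.0]
ft_force: [0.7, 0.6, -0.1]
opening: -0.0
gripper_force: 0.0
```

carry_out(steps=[-0.029,0.013,0,0,0,-0.029,0.013,0,0,0,-0.029,0.013,0,0,0,-0.029,0.013,0,0,0,-0.029,0.013,0,0,0])

```text
time: 4.33
position: [0.5032, -0.156, 0.2003]
ee_rot: [180.0, 0.0, 87.0]
ft_force: [-0.0, 0.5, -0.1]
opening: 0.0005
gripper_force: 0.0
```

carry_out(steps=[-0.029,0.013,0,0,0,-0.029,0.013,0,0,0,-0.029,0.013,0,0,0,-0.029,0.013,0,0,0,-0.029,0.013,0,0,0])

```text
time: 4.75
position: [0.5605, -0.3041, 0.2]
ee_rot: [180.0, -0.0, 87.1]
ft_force: [0.9, -0.6, 0.4]
opening: -0.0
gripper_force: 0.0
```

carry_out(steps=[0,0,0.02,0,0,0,0,0.02,0,0,0,0,0.02,0,0,0,0,0,0,0,0,0,0,0,0])

```text
time: 5.17
position: [0.559, -0.3018, 0.1385]
ee_rot: [-179.8, -0.1, 87.0]
ft_force: [0.7, -0.7, 0.0]
opening: -0.0
gripper_force: 0.0
```

```bash
python3 - <<'E'
from h import *
w=cap('wrist')['color'];t=cap('top')['color'];s=cap('scene')['color']
R=lambda im,x,y,w,h:cv2.resize(im[y:y+h,x:x+w],(300,300),interpolation=cv2.INTER_CUBIC)
im=np.hstack([R(w,0,0,512,384),R(s,185,85,80,80)])
cv2.imwrite('pics/w1.png',im[:,:,::-1])
E
```

```text
(no output)
```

View pics/w1.png

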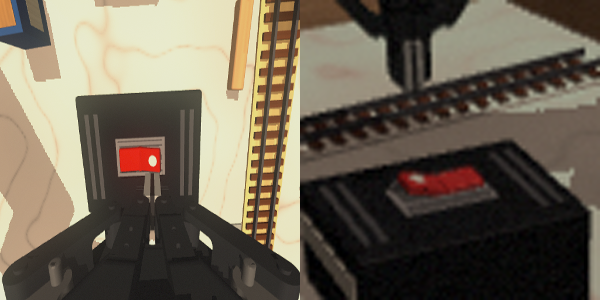

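The wrist view (left) shows the shut fingertips at about (152,180), just short of the white dot at (152,160) and in line with it. The scene view shows the rocker still off. I'll correct y by -4 mm and go down.

carry_out(steps=[-0.002,0.001,0.01,0,0,-0.002,0.001,0.01,0,0,0,0,0.01,0,0,0,0,0,0,0,0,0,0,0,0])

```text
time: 5.73
position: [0.5608, -0.3059, 0.1082]
ee_rot: [-179.8, -0.1, 87.0]
ft_force: [1.1, 0.2, -0.3]
opening: 0.0001
gripper_force: 0.0
```

carry_out(steps=[0,0,0.003,0,0,0,0,0.003,0,0,0,0,0.003,0,0,0,0,0.002,0,0,0,0,0,0,0])

```text
time: 6.15
position: [0.5617, -0.3064, 0.0985]
ee_rot: [-180.0, -0.0, 87.0]
ft_force: [-0.5, -0.3, -0.2]
opening: -0.0001
gripper_force: 0.0
```

carry_out(steps=[0,0,0.001,0,0,0,0,0.001,0,0,0,0,0.001,0,0,0,0,0.001,0,0,0,0,0,0,0])

```text
time: 6.57
position: [0.5619, -0.3066, 0.0949]
ee_rot: [-180.0, -0.0, 87.0]
ft_force: [-0.1, 0.4, -0.5]
opening: 0.0001
gripper_force: 0.0
```

```bash
python3 - <<'E'
from h import *
w=cap('wrist')['color'];t=cap('top')['color'];s=cap('scene')['color']
R=lambda im,x,y,w,h:cv2.resize(im[y:y+h,x:x+w],(390,390),interpolation=cv2.INTER_CUBIC)
im=np.hstack([R(w,190,140,140,140),R(s,185,95,70,70)])
cv2.imwrite('pics/w2.png',im[:,:,::-1]);st=bot.read_state();print(st['position'],st['ft_force'],st['tau'])
E
```

```text
[ 0.56201433 -0.30668477  0.09514657] [-0.36292814  0.50235049 -0.60456727] [ 3.82617591e-04 -4.26525486e+01 -2.78632718e+01 -3.36935946e-04
  3.22287015e-03 -6.90067310e-06]
```

View pics/w2.png

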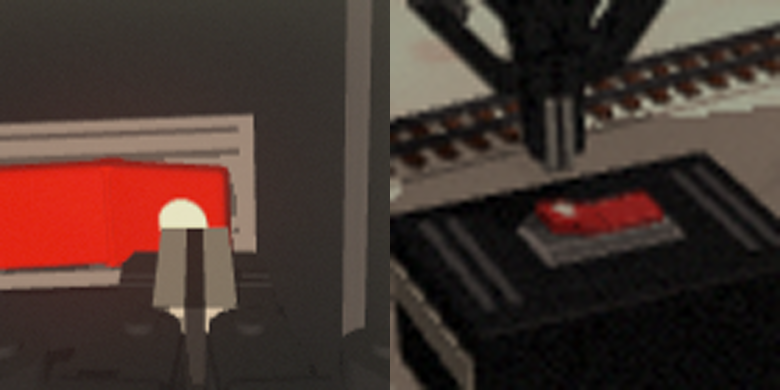

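The wrist crop shows the tip edge just below the dot, and the scene crop shows a gap of about 7 px between the tip and the rocker, so the tip is not touching. I'll triangulate the tip itself.

```bash
python3 - <<'E'
from h import *
np.set_printoptions(precision=4,suppress=True)
w=cap('wrist');s=cap('scene');t=cap('top')
def proj(c,p):
    P=np.array(c['pose']);q=P[:3,:3].T@(np.array(p)-P[:3,3]);f=192/np.tan(np.radians(c['vertical_fov'])/2)
    return c['cx']-f*q[0]/q[2],c['cy']+f*q[1]/q[2]
pt=(190+195/390*140,140+228/390*140); ps=(185+(558-390)/390*70,95+166/390*70)
print(pt,ps,'tip',tri([ray(w,*pt),ray(s,*ps)]))
tcp=bot.read_state()['position']
for n,c in zip('wst',(w,s,t)): print(n,'tcp',np.round(proj(c,tcp),1),'dot',np.round(proj(c,(.5587,-.3055,.1026)),1))
pd=(190+183/390*140,140+215/390*140);print('dot w+s',pd,tri([ray(w,*pd),ray(s,216.2,132)]))
print(w['pose'],w['vertical_fov'],w['cx'],w['cy'])
E
```

```text
(260.0, 221.84615384615387) (215.15384615384616, 124.7948717948718) tip (array([ 0.5626, -0.2972,  0.128 ]), [np.float64(0.0007049159013223605), np.float64(0.0007049159013221294)])
w tcp [260.7 217.2] dot [255.6 219.8]
s tcp [215.  134.5] dot [216.1 132. ]
t tcp [404.8 199.3] dot [405.9 200.1]
dot w+s (255.69230769230768, 217.17948717948718) (array([ 0.5591, -0.3034,  0.1034]), [np.float64(0.00017057457248437322), np.float64(0.00017057457248445283)])
[[ 0.9987  0.0502  0.0126  0.5645]
 [-0.0518  0.9633  0.2633 -0.2398]
 [ 0.0011 -0.2636  0.9646  0.2694]
 [ 0.      0.      0.      1.    ]] 70.84858341667936 259.45485916590826 190.19161428225308
```

The visible tip sits about 25–30 mm above the reported TCP, with the lateral position agreeing. I'll keep descending in small steps under force watch.

carry_out(steps=[0,0,0.002,0,0,0,0,0.002,0,0,0,0,0.002,0,0,0,0,0.002,0,0,0,0,0.001,0,0])

```text
time: 7.28
position: [0.5617, -0.3065, 0.0855]
ee_rot: [-180.0, -0.0, 87.0]
ft_force: [0.7, -0.5, -0.6]
opening: 0.0
gripper_force: 0.0
```

carry_out(steps=[0,0,0.002,0,0,0,0,0.002,0,0,0,0,0.002,0,0,0,0,0.001,0,0,0,0,0,0,0])

```text
time: 7.7
position: [0.5617, -0.3065, 0.0786]
ee_rot: [-180.0, -0.0, 87.0]
ft_force: [-0.9, 0.4, 0.2]
opening: -0.0004
gripper_force: 0.0
```

carry_out(steps=[0,0,0.001,0,0,0,0,0.001,0,0,0,0,0.001,0,0,0,0,0.001,0,0,0,0,0,0,0])

```text
time: 8.12
position: [0.5618, -0.3065, 0.0748]
ee_rot: [-180.0, -0.0, 87.0]
ft_force: [0.2, -0.4, 1.1]
opening: -0.0
gripper_force: 0.0
```

```bash
python3 - <<'E'
from h import *
w=cap('wrist')['color'];s=cap('scene')['color']
R=lambda im,x,y,w,h:cv2.resize(im[y:y+h,x:x+w],(390,390),interpolation=cv2.INTER_CUBIC)
im=np.hstack([R(w,190,140,140,140),R(s,185,95,70,70)])
cv2.imwrite('pics/w3.png',im[:,:,::-1])
E
```

```text
(no output)
```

View pics/w3.png

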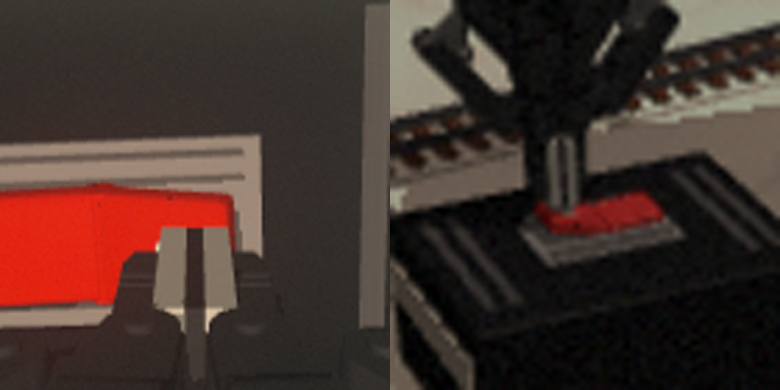

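The tip is now at the dotted end (wrist crop about (195,228) covering the dot, scene crop about (562,210)), about to press. I'll continue in 1 mm rows.

carry_out(steps=[0,0,0.001,0,0,0,0,0.001,0,0,0,0,0.001,0,0,0,0,0,0,0,0,0,0,0,0])

```text
time: 8.63
position: [0.5625, -0.3068, 0.0725]
ee_rot: [179.9, 0.0, 87.0]
ft_force: [0.8, 0.2, 1.7]
opening: 0.0001
gripper_force: 0.9
```

carry_out(steps=[0,0,0.001,0,0,0,0,0.001,0,0,0,0,0.001,0,0,0,0,0,0,0,0,0,0,0,0])

```text
time: 9.05
position: [0.5621, -0.3069, 0.0692]
ee_rot: [180.0, 0.0, 87.0]
ft_force: [1.3, -0.1, 3.3]
opening: -0.0002
gripper_force: 1.2
```

Contact (≈3 N, rocker turning). Continue to the stop.

carry_out(steps=[0,0,0.001,0,0,0,0,0.001,0,0,0,0,0,0,0,0,0,0,0,0,0,0,0,0,0])

```text
time: 9.47
position: [0.5618, -0.3068, 0.067]
ee_rot: [-180.0, 0.0, 87.0]
ft_force: [1.4, -0.9, 2.4]
opening: 0.0002
gripper_force: 1.0
```

carry_out(steps=[0,0,0.001,0,0,0,0,0.001,0,0,0,0,0,0,0,0,0,0,0,0,0,0,0,0,0])

```text
time: 9.88
position: [0.5619, -0.3066, 0.065]
ee_rot: [-180.0, -0.0, 87.0]
ft_force: [0.9, 0.3, 3.5]
opening: -0.0
gripper_force: 1.1
```

carry_out(steps=[0,0,0.001,0,0,0,0,0.001,0,0,0,0,0,0,0,0,0,0,0,0,0,0,0,0,0])

```text
time: 10.3
position: [0.5619, -0.3067, 0.0648]
ee_rot: [-180.0, -0.0, 87.0]
ft_force: [-1.4, 1.2, 9.9]
opening: 0.0
gripper_force: 4.7
```

carry_out(steps=[0,0,0.001,0,0,0,0,0.001,0,0,0,0,0,0,0,0,0,0,0,0,0,0,0,0,0])

```text
time: 10.72
position: [0.562, -0.3067, 0.0647]
ee_rot: [-179.9, -0.0, 87.0]
ft_force: [-4.7, 3.2, 15.8]
opening: 0.0
gripper_force: 8.4
```

Hard stop felt (16 N, no more travel): the rocker is on, and the tip is 31 mm above the reported TCP. I'll lift and check it.

carry_out(steps=[0,0,-0.01,0,0,0,0,-0.02,0,0,0,0,-0.02,0,0,0,0,-0.02,0,0,0,0,-0.01,0,0])

```text
time: 11.13
position: [0.562, -0.3069, 0.1427]
ee_rot: [180.0, 0.0, 87.0]
ft_force: [1.1, -0.5, -0.2]
opening: -0.0001
gripper_force: 0.0
```

carry_out(steps=[0.027,-0.005,0,0,0,0.027,-0.005,0,0,0,0.027,-0.005,0,0,0,0.027,-0.005,0,0,0,0.027,-0.005,0,0,0])

```text
time: 11.55
position: [0.5423, -0.169, 0.1396]
ee_rot: [-179.8, -0.1, 87.0]
ft_force: [0.5, -0.6, 0.2]
opening: 0.0001
gripper_force: 0.0
```

carry_out(steps=[0.027,-0.005,0,0,0,0.027,-0.005,0,0,0,0.027,-0.005,0,0,0,0.027,-0.005,0,0,0,0.027,-0.005,0,0,0])

```text
time: 11.97
position: [0.5242, -0.033, 0.1398]
ee_rot: [-179.8, -0.0, 87.0]
ft_force: [1.0, 0.5, -0.1]
opening: 0.0001
gripper_force: 0.0
```

carry_out(steps=[0.027,-0.006,0,0,0,0.027,-0.006,0,0,0,0.027,-0.006,0,0,0,0.025,-0.005,0,0,0,0,0,0,0,0])

```text
time: 12.38
position: [0.5061, 0.0763, 0.1397]
ee_rot: [-179.8, -0.1, 87.2]
ft_force: [0.3, 0.1, 0.2]
opening: -0.0002
gripper_force: 0.0
```

```bash
python3 - <<'E'
from h import *
w=cap('wrist')['color'];s=cap('scene')['color'];t=cap('top')['color']
R=lambda im,x,y,w,h:cv2.resize(im[y:y+h,x:x+w],(390,390),interpolation=cv2.INTER_CUBIC)
im=np.hstack([R(s,185,95,70,70),R(w,180,100,160,160)])
cv2.imwrite('pics/w4.png',im[:,:,::-1]);print(bot.read_state()['position'])
E
```

```text
[0.50776796 0.07240427 0.14025176]
```

View pics/w4.png

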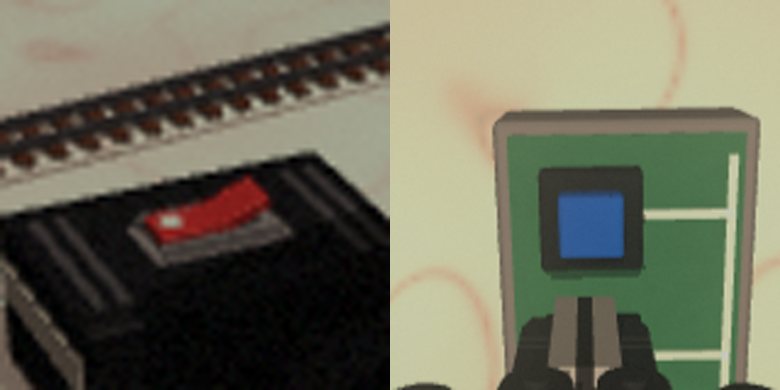

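The rocker is now tipped to the dot side: dot end low at (170,220), far end raised at (255,185). The blue key (crop 590,225) lines up with the fingers. Going down.

carry_out(steps=[0,0,0.025,0,0,0,0,0.025,0,0,0,0,0.025,0,0,0,0,0.02,0,0,0,0,0,0,0])

```text
time: 12.95
position: [0.5039, 0.0711, 0.0411]
ee_rot: [-179.4, 0.1, 86.9]
ft_force: [-1.4, 0.0, -0.2]
opening: 0.0002
gripper_force: 0.0
```

carry_out(steps=[0,0,0.002,0,0,0,0,0.002,0,0,0,0,0.002,0,0,0,0,0.002,0,0,0,0,0,0,0])

```text
time: 13.37
position: [0.5094, 0.0725, 0.0389]
ee_rot: [179.9, -0.0, 87.0]
ft_force: [-0.1, -0.1, 0.5]
opening: 0.0001
gripper_force: 0.0
```

carry_out(steps=[0,0,0.002,0,0,0,0,0.002,0,0,0,0,0.001,0,0,0,0,0,0,0,0,0,0,0,0])

```text
time: 13.78
position: [0.5092, 0.0727, 0.0335]
ee_rot: [179.9, -0.0, 87.0]
ft_force: [-0.0, -0.4, 2.2]
opening: 0.0004
gripper_force: 0.8
```

carry_out(steps=[0,0,0.001,0,0,0,0,0.001,0,0,0,0,0.001,0,0,0,0,0.001,0,0,0,0,0,0,0])

```text
time: 14.2
position: [0.5091, 0.0727, 0.0291]
ee_rot: [179.9, -0.0, 87.0]
ft_force: [0.0, 0.9, 1.6]
opening: 0.0001
gripper_force: 1.0
```

carry_out(steps=[0,0,0.001,0,0,0,0,0.001,0,0,0,0,0,0,0,0,0,0,0,0,0,0,0,0,0])

```text
time: 14.62
position: [0.5092, 0.0727, 0.0278]
ee_rot: [180.0, -0.0, 87.0]
ft_force: [0.5, 0.5, 5.6]
opening: 0.0003
gripper_force: 2.9
```

carry_out(steps=[0,0,0.001,0,0,0,0,0.001,0,0,0,0,0,0,0,0,0,0,0,0,0,0,0,0,0])

```text
time: 15.03
position: [0.5093, 0.0726, 0.0275]
ee_rot: [-180.0, 0.0, 87.0]
ft_force: [-4.8, 0.0, 16.1]
opening: -0.0003
gripper_force: 8.3
```

Blue key bottomed (16 N at TCP 0.0275, matching a 59 mm top). Next I'll lift and move over the green button.

carry_out(steps=[0,0,-0.01,0,0,0,0,-0.02,0,0,0,0,-0.025,0,0,0,0,-0.025,0,0,0,0,0,0,0])

```text
time: 15.45
position: [0.5117, 0.0726, 0.1097]
ee_rot: [179.6, -0.0, 87.0]
ft_force: [1.6, 0.1, -0.1]
opening: -0.0003
gripper_force: 0.0
```

carry_out(steps=[0.027,-0.004,0,0,0,0.027,-0.004,0,0,0,0.027,-0.004,0,0,0,0.027,-0.004,0,0,0,0.027,-0.004,0,0,0])

```text
time: 15.87
position: [0.4938, 0.2091, 0.1035]
ee_rot: [-179.8, 0.1, 87.0]
ft_force: [0.7, 0.5, -0.0]
opening: 0.0002
gripper_force: 0.0
```

carry_out(steps=[0.027,-0.004,0,0,0,0.027,-0.003,0,0,0,0,0,0,0,0,0,0,0,0,0,0,0,0,0,0])

```text
time: 16.28
position: [0.4903, 0.2619, 0.1038]
ee_rot: [-179.9, 0.1, 87.1]
ft_force: [-0.2, 0.3, -0.3]
opening: -0.0004
gripper_force: 0.0
```

```bash
python3 - <<'E'
from h import *
w=cap('wrist')['color'];s=cap('scene')['color'];t=cap('top')['color']
R=lambda im,x,y,w,h:cv2.resize(im[y:y+h,x:x+w],(390,390),interpolation=cv2.INTER_CUBIC)
im=np.hstack([R(s,265,170,65,65),R(w,180,100,160,160)])
cv2.imwrite('pics/w5.png',im[:,:,::-1]);print(bot.read_state()['position'])
E
```

```text
[0.49118035 0.26149788 0.10455577]
```

View pics/w5.png

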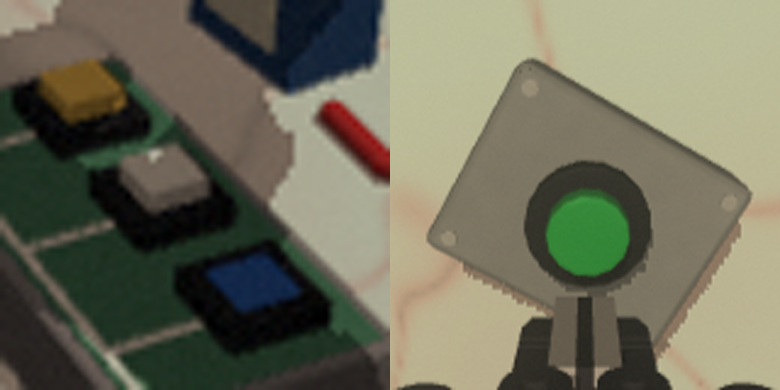

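The blue key is down (crop 255,280) with white and yellow still up. The green button (crop 588,233) is in line with the fingers. Going down slowly.

carry_out(steps=[0.001,0,0.02,0,0,0,0,0.02,0,0,0,0,0.016,0,0,0,0,0.01,0,0,0,0,0,0,0])

```text
time: 16.85
position: [0.4893, 0.262, 0.0363]
ee_rot: [-179.7, 0.1, 86.9]
ft_force: [-1.0, 0.1, 0.3]
opening: -0.0001
gripper_force: 0.0
```

carry_out(steps=[0,0,0,0,0,0,0,0,0,0,0,0,0.002,0,0,0,0,0.002,0,0,0,0,0.001,0,0])

```text
time: 17.27
position: [0.492, 0.264, 0.0347]
ee_rot: [179.9, -0.0, 87.0]
ft_force: [-0.5, 0.1, 0.4]
opening: 0.0002
gripper_force: 0.0
```

carry_out(steps=[0,0,0.001,0,0,0,0,0.001,0,0,0,0,0.001,0,0,0,0,0,0,0,0,0,0,0,0])

```text
time: 17.68
position: [0.4916, 0.2639, 0.0313]
ee_rot: [180.0, -0.0, 87.0]
ft_force: [-1.2, 0.5, 2.4]
opening: -0.0001
gripper_force: 0.8
```

carry_out(steps=[0,0,0.001,0,0,0,0,0.001,0,0,0,0,0.001,0,0,0,0,0,0,0,0,0,0,0,0])

```text
time: 18.1
position: [0.4916, 0.2638, 0.0283]
ee_rot: [180.0, -0.0, 87.0]
ft_force: [-0.6, -0.4, 3.5]
opening: -0.0
gripper_force: 1.6
```

carry_out(steps=[0,0,0.001,0,0,0,0,0.001,0,0,0,0,0.001,0,0,0,0,0,0,0,0,0,0,0,0])

```text
time: 18.52
position: [0.4917, 0.2639, 0.0253]
ee_rot: [180.0, -0.0, 87.0]
ft_force: [-1.5, -0.1, 4.1]
opening: 0.0
gripper_force: 2.3
```

carry_out(steps=[0,0,0.001,0,0,0,0,0.001,0,0,0,0,0,0,0,0,0,0,0,0,0,0,0,0,0])

```text
time: 18.93
position: [0.4917, 0.2639, 0.0247]
ee_rot: [-180.0, 0.0, 87.0]
ft_force: [-4.9, -1.0, 12.6]
opening: -0.0002
gripper_force: 6.3
```

The green button is against its stop (12.6 N). I'll confirm the force holds and hand in.

carry_out(steps=[0,0,0,0,0,0,0,0,0,0,0,0,0,0,0,0,0,0,0,0,0,0,0,0,0])

```text
time: 19.35
position: [0.4917, 0.2639, 0.0247]
ee_rot: [-180.0, 0.0, 87.0]
ft_force: [-5.2, -1.6, 13.6]
opening: -0.0002
gripper_force: 6.3
```

```bash
python3 - <<'E'
from h import *
s=bot.read_state();print(s['position'],s['ft_force'])
if s['ft_force'][2]>8: print(bot.finish_job())
E
```

```text
[0.49174985 0.26388791 0.02471513] [-5.22619162 -1.61813819 13.58158149]
the job is handed in; nothing more can be done
None
```

The job is handed in at about 19 s: the rocker is on, the blue key is fully down with the yellow and white keys up, and the green button is held against its stop at about 13 N.

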